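Put the bench fume extractor back in service

ROBOT

A 6-joint arm with a two-finger parallel gripper is mounted at the origin on the work surface. World frame = base frame: x ahead of the robot, y to its left, z up, the work surface at z = 0. Lengths are in m, angles in degrees, forces in N, time in s.
With the tool pointing down it reaches from about 0.275 to 0.775 m from the base axis. Payload 14.6 kg.
Tool frame: the origin (TCP) lies at the very end of the fingers, on their centre line; the grasp point (between the pads) lies 19 mm behind it (robot.grip_depth is the distance from the TCP to the grasp point, in m); z points along the fingers, y is the line along which they close (so a half turn about z gives the same grasp; the last joint's range is limited). The gripper opens to 85 mm and grips with 20 to 120 N. Pads are 22 mm wide; open, the fingers measure 114 mm over their backs; the gripper's body (76 mm by 85 mm) begins 54 mm behind the grasp point. The pads swing forward as they close: fully open they stand 13 mm farther back than shut.
Start: joints at [63.065, 15.075, -2.767, 72.158, 0, 81.102], TCP at [0.163, 0.499, 0.231] pointing down, gripper open.
Joint ranges: [-151.79, 151.79], [-50.71, 97.33], [-67.44, 78.34], [-121.81, 120.89], [-77.56, 73.72], [-180, 180]. Speed limits (degrees/s): [108.29, 108.29, 147.25, 159.86, 180, 180].

INTERFACE

Orientations are given as a 3x3 rotation matrix whose columns are the frame's x, y, z axes.
In Python, from workcell import robot, effector, kin, imaging, sign_off, nets gives the robot as it stands. The module is installed in compiled form; this text tells all that it offers. Calls block until the motion is done:
- robot.reach(position, orientation): joint-space move of the TCP to a pose.
- robot.move_straight(position, feed=0.15, ori=None, threshold=None): straight line of the TCP; ori=None keeps the orientation; feed is the mean speed in m/s. With threshold (N) it stops when the force on the tool has changed by that much, and returns True; else False.
- robot.goto_joints(angles): joint-space move.
- effector.set_gripper(opening, force=None): finger opening in m; force is the grip in N (None keeps the last); returns when the fingers have stopped.
- robot.hold(seconds).
- kin.solve_ik(position, orientation): joint angles nearest the present ones, or None.
- robot.read_state(): the state.
- imaging.snapshot(name): name is "side" or "top" or "wrist"; returns the picture (384x512x3 uint8, blue, green, red); there is no depth.
- imaging.camera_info(name): a dict with "intrinsics" (3x3 intrinsics, pixels), "T" (4x4, takes a point from camera to world coordinates); the wrist camera has in their place "tool_from_camera" (4x4, takes a point from camera to tool coordinates, whose origin is the TCP and whose axes are the flange's). Camera axes: x right, y up, looking along -z (the intrinsics and any distortion apply to the point x, -y, -z); pixel columns grow to the right and rows downward; lengths in m; the calibration is good to about 2 mm. A picture is of the moment at which its call begins: read the wrist's pose just before it. camera_info takes no time and is no camera call.
A pose or a line that the arm cannot do raises robot.MotionError and nothing moves.
- sign_off(): hands the job in; it is judged then, once.
Trained networks look in the newest picture that a camera, given by its name, has taken for a name from the list of things; names that differ only in an ending like _2 or _b are one class to them, and where a whole thing is asked for, a point or a joint stands for the part that bears it (a point fixed in the world has none). Each returns a list of dicts, best first, with "conf" (0 to 1); they miss things now and then, are a little off and sometimes report something else, mostly with a low value. They report only what shows in the picture. A call takes as long as a camera call.
- nets.look_for(target, camera): "pixel" ([column, row] in pixels, amid what is visible of it).
- nets.cut_out(target, camera): "region" (384x512 bool, what is visible of it) and "pixel" ([column, row] in pixels, amid what is visible of it).
- nets.tip_of(target, camera): "pixel" ([column, row] in pixels: a listed point, or the origin of a listed thing).
The state is a dict: "time_s": time; "joint_positions": joint angles; "qd": joint speeds; "tau": joint torques, N m; "ee_pos": TCP position; "orientation": TCP orientation; "contact_force": force on the tool from outside, world axes, zero at the start; "ft_torque": the same for the moment, N m; "opening": finger opening in m; "gripper_force": force on a finger pad.
Only numpy, scipy, OpenCV 4.12 (cv2) and the standard library are available. Lean on these libraries where they do the work, as an engineer would, in place of code of your own. Each camera call takes 0.05 s, during which the arm holds its last target. There are 200 camera calls.

TASK

Somebody left a multimeter lying on the open filter drawer of the fume extractor. Lay the meter, face up, on the rubber mat without dropping it and let go; then push the filter drawer fully home until its catch clicks in and the front is flush, and only after that turn the valve lever on top of the extractor to half open (45 degrees, diagonal to the pipe). Leave the bottle, the iron stand, the phone and the solder spool where they are.

Things in the scene. Friction and masses are not known exactly. Their poses are not given: they have to be found in the camera images.
- extractor: Fixed grey bench fume extractor, a housing 260 deep (x) x 190 wide (y) x 140 high. Origin: centre of its underside on the bench. Its front, with the drawer, faces its own -x. On its top a white pipe (radius 22, top 188 above the bench, end collars to 196) runs along its y at x = +40, with a square valve block (50 x 56, top 190) in the middle.
- drawer (a joint): Travel of the filter drawer in m: 0 = fully home against its stop, grows as it slides out along the extractor's -x, at most 0.19. It starts 0.15 to 0.18 open and stays where it is left. A sprung catch resists over the last 12 mm (about 7 N) and holds it home once passed.
- mouth (a point): Centre of the upper edge of the drawer opening, in the extractor's front face, 95 above the bench, fixed; axes as the extractor's. The white pleated filter in the drawer lies 82 above the bench, 142 wide, flush with the tray (158 wide outside), so anything lying on the filter blocks the drawer. The drawer's front panel is 184 wide, 14 thick, from 31 to 107 above the bench.
- drawer_lip (a point): Centre of the front face of the black pull lip on the drawer's front panel, moves with the drawer; axes as the extractor's. The lip is 90 wide, 14 high and stands 20 out from the panel; this point is 98 above the bench. With the drawer home it is 164 ahead (-x) of the extractor's origin.
- lever (a joint): Angle of the valve lever in rad: 0 = shut, lever pointing to the extractor's front (-x, square to the pipe); pi/2 = open, lever along the pipe pointing to the extractor's -y. It turns anticlockwise seen from above and stays where it is left (friction about 0.12 N m). It starts between 0 and 0.4.
- lever_pivot (a point): Point on the lever's vertical axis at the lever's mid-height, 208 above the bench; fixed to the extractor (x = +40, y = 0), axes as the extractor's.
- lever_tip (a point): Middle of the lever's free end, 106 from the pivot; the black bar is 16 wide and 14 high (201 to 215 above the bench); moves with the lever.
- meter: Hand-held grey multimeter, a block 150 (its x) x 58 (its y) x 34 high, 0.35 kg, with a screen and a round dial on its upper face (+z). Origin: centre of its underside. It starts lying on the filter, roughly across the drawer.
- mat: Black rubber mat fixed on the bench, 240 (its x) x 180 (its y) x 5 thick. Origin: centre of its underside.
- bottle: White plastic bottle, radius 24, 165 high, loose, beside the drawer. Origin: centre of its underside. Bystander.
- stand: Dark steel soldering-iron stand, base 110 x 70 x 30, with a tilted tube rising to about 140, loose, beside the drawer. Origin: centre of its underside. Bystander.
- phone: Black phone, 150 x 72 x 9, lying on the bench, loose. Origin: centre of its underside. Bystander.
- spool: Solder spool, radius 26, 40 high, standing on the extractor's top behind the pipe, loose. Origin: centre of its underside. Bystander.

How it is judged:
By the outcome, as a careful person would: the job done as asked, in the order asked, and still so for the second after the job is handed in, with the robot touching nothing.
It also fails if it takes over 69 s, if anything falls off the work surface, if the arm or the gripper's body presses on something with over 40 N, if the wrist force passes 120 N, or if a joint passes its speed limit or range.

## Working session

There is one attempt and no reset: what is moved stays moved. The work goes in short steps, each a Python script; the robot and the scene stay as the last script left them, time stands still between calls to the robot, and variables do not carry over. Pictures are saved under pics/ and viewed, at most 10 in all, crops included, and the job is handed in when it is done.

```bash
mkdir -p pics; ls; cat > h.py <<'E'
import numpy as np, cv2
from workcell import robot, effector, kin, imaging, sign_off, nets
def ray(cam,px):
    c=imaging.camera_info(cam)
    K=np.array(c["intrinsics"])
    if "T" in c: T=np.array(c["T"])
    else:
        s=robot.read_state(); W=np.eye(4); W[:3,:3]=s["orientation"]; W[:3,3]=s["ee_pos"]
        T=W@np.array(c["tool_from_camera"])
    d=c.get("distortion",c.get("dist"))
    p=cv2.undistortPoints(np.array([[px]],float),K,None if d is None else np.array(d,float))[0,0]
    v=T[:3,:3]@np.array([p[0],-p[1],-1]); return T[:3,3],v/np.linalg.norm(v)
def atz(cam,px,z):
    o,v=ray(cam,px); return o+v*(z-o[2])/v[2]
def proj(cam,P):
    c=imaging.camera_info(cam);K=np.array(c["intrinsics"]);T=np.linalg.inv(np.array(c["T"]))
    q=T[:3,:3]@np.array(P)+T[:3,3]; q=K@np.array([q[0],-q[1],-q[2]]); return q[:2]/q[2]
E
python3 - <<'E'
from h import *
np.set_printoptions(precision=4,suppress=True)
ims=[]
for c in ("top","side"):
    im=imaging.snapshot(c); cv2.imwrite(f"pics/{c}0.png",im)
    i=imaging.camera_info(c); print(c,i.keys(),np.array(i["T"])[:3].tolist(), np.array(i["intrinsics"]).tolist())
    for n in ["meter","mat","bottle","stand","phone","spool","extractor"]:
        for f in (nets.cut_out,nets.tip_of):
            r=f(n,c)
            if r:
                x=r[0]; s=""
                if "region" in x:
                    pts=np.argwhere(x["region"])[:,::-1].astype(np.float32); s=(len(pts),cv2.minAreaRect(pts))
                print(c,n,f.__name__,round(x["conf"],2),np.round(x["pixel"],1),s)
    for n in ["mouth","drawer_lip","lever_pivot","lever_tip"]:
        for x in nets.tip_of(n,c)[:2]: print(c,n,round(x["conf"],2),x["pixel"])
print(robot.read_state())
E
```

```text
pics
top dict_keys(['intrinsics', 'T']) [[-0.015161532331979222, 0.981547934168988, -0.19061421999929126, 0.39328804663641564], [-0.9996973094341568, -0.011186555192364004, 0.02191233654898264, 0.056302285590294494], [0.019375692179998034, 0.19088874747223855, 0.9814204341876248, 1.0364178839440774]] [[394.698326664063, 0.0, 249.08463628390112], [0.0, 394.698326664063, 198.4246542505374], [0.0, 0.0, 1.0]]
top meter call 0.79 [265.8 198.2] (1544, ((267.0, 199.0), (62.0, 24.0), 90.0))
top meter call 0.86 [266.5 200.6] 
top mat call 0.82 [114.9 250.5] (6542, ((115.26287841796875, 249.71649169921875), (95.2325210571289, 72.17892456054688), 84.47245788574219))
top mat call 0.79 [115.  247.9] 
top bottle call 0.63 [296.4 145.7] (516, ((296.8267822265625, 142.45852661132812), (18.089345932006836, 34.92151641845703), 24.775142669677734))
top bottle call 0.63 [293.3 152.1] 
top stand call 0.63 [276.6 266.6] (1449, ((279.9010009765625, 268.0098876953125), (61.231197357177734, 28.657625198364258), 20.85445785522461))
top stand call 0.57 [268.  266.5] 
top phone call 0.82 [130.6 163.8] (1460, ((
[... 2203 characters left out ...]
r_pivot 0.8 [337.6, 255.6]
side lever_pivot 0.32 [330.0, 231.9]
side lever_tip 0.75 [355.8, 291.0]
side lever_tip 0.67 [304.9, 227.7]
{'time_s': 1.9, 'joint_positions': array([63.0649, 15.0751, -2.7678, 72.158 ,  0.0003, 81.1024]), 'qd': array([-0.0094, -0.0271, -0.0081, -0.1249,  0.0114, -0.009 ]), 'tau': array([  0.0006, -63.7427,  38.4772,   0.001 ,  -0.0002,  -0.    ]), 'ee_pos': array([0.1626, 0.4992, 0.2313]), 'orientation': array([[-0.9509,  0.3096, -0.    ],
       [ 0.3096,  0.9509, -0.    ],
       [ 0.    , -0.    , -1.    ]]), 'contact_force': array([-0.1527, -0.3772, -0.386 ]), 'ft_torque': array([ 0.0197,  0.0323, -0.0036]), 'gripper_force': 0.0, 'opening': 0.08549745612491623}
```

```bash
python3 - <<'E'
from h import *
a=cv2.imread("pics/top0.png");b=cv2.imread("pics/side0.png")
cv2.imwrite("pics/top0v.png",cv2.resize(a[110:310,60:460],None,fx=2,fy=2,interpolation=3))
cv2.imwrite("pics/side0v.png",cv2.resize(b[120:360,120:440],None,fx=2.5,fy=2.5,interpolation=3))
np.set_printoptions(precision=4,suppress=True)
def mid(p1,p2):
    o1,v1=ray("top",p1);o2,v2=ray("side",p2)
    A=np.stack([v1,-v2],1);t=np.linalg.lstsq(A,o2-o1,rcond=None)[0]
    q1=o1+t[0]*v1;q2=o2+t[1]*v2;return (q1+q2)/2,np.linalg.norm(q1-q2)
print("lip",atz("top",[218.2,185.9],.098),mid([218.2,185.9],[258,182.9]))
print("piv",atz("top",[389.5,205],.208),mid([389.5,205],[337.6,255.6]))
print("tip",atz("top",[337.1,205.7],.208),mid([337.1,205.7],[304.9,227.7]))
print("meter",atz("top",[266.5,200.6],.082),mid([266.5,200.6],[275.3,215.7]))
print("mat",atz("top",[115,249],.003),mid([115,249],[177,176.5]))
print("spool",mid([398.1,197.5],[356.5,292.1])); print("bottle",atz("top",[293.3,152.1],0)); print("stand",mid([268,266.5],[231.5,264.4]));print("phone",atz("top",[130,165],0))
for n in("meter","mat","phone"):
    imaging.snapshot("top"); r=nets.cut_out(n,"top")[0]["region"]
    z={"meter":.116,"mat":.005,"phone":.009}[n]
    cs,_=cv2.findContours(r.astype(np.uint8),0,1); c=max(cs,key=cv2.contourArea)[:,0]
    P=np.array([atz("top",p,z)[:2] for p in c.astype(float)]).astype(np.float32)
    print(n,cv2.minAreaRect(P))
E
```

```text
lip [0.6075 0.1101 0.098 ] (array([0.6058, 0.1109, 0.0976]), np.float64(0.0038230502598551722))
piv [ 0.5364 -0.2634  0.208 ] (array([ 0.5356, -0.2596,  0.2203]), np.float64(0.0032026262847771768))
tip [ 0.5362 -0.1504  0.208 ] (array([ 0.5393, -0.1531,  0.202 ]), np.float64(0.004628366785746319))
meter [ 0.5727 -0.0078  0.082 ] (array([ 0.5739, -0.0085,  0.0842]), np.float64(0.0035509535614295772))
mat [0.4647 0.382  0.003 ] (array([ 0.4667,  0.3882, -0.0175]), np.float64(0.0011645948363703839))
spool (array([ 0.5662, -0.316 ,  0.1248]), np.float64(0.005342085680765597))
bottle [ 0.7227 -0.0902  0.    ]
stand (array([ 0.4189, -0.016 , -0.0104]), np.float64(0.009622257838128189))
phone [0.6903 0.3538 0.    ]
meter ((0.5549918413162231, -0.19466324150562286), (0.335316002368927, 0.2261066436767578), 80.02655792236328)
mat ((0.4663998782634735, 0.37885478138923645), (0.24100787937641144, 0.18149323761463165), 6.990607738494873)
phone ((0.6930871605873108, 0.35017386078834534), (0.07779604941606522, 0.1526094675064087), 11.233113288879395)
```

View pics/top0v.png

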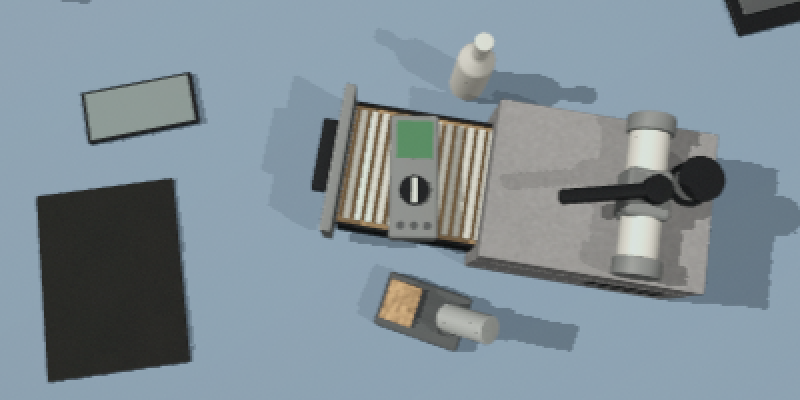

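View pics/side0v.png

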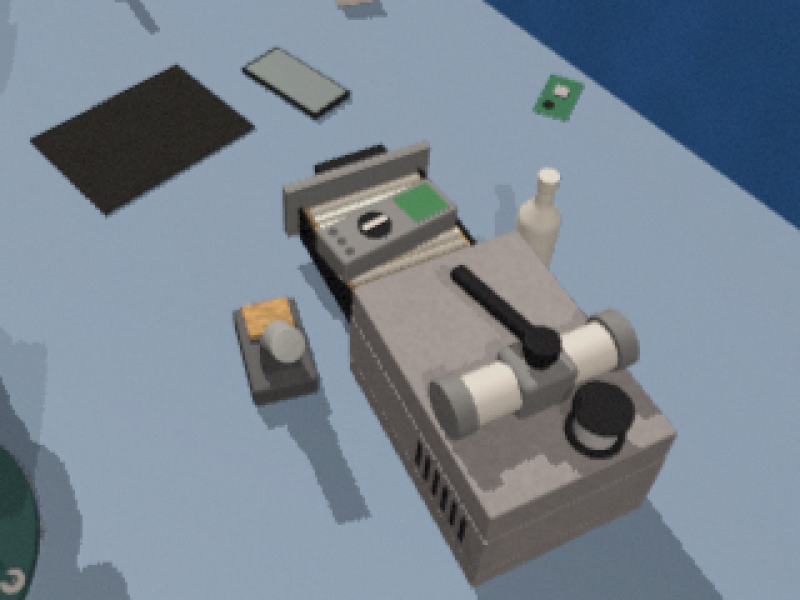

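The top view shows the meter at about (266,199), screen towards +x, with the mat at (115,249). The lever points left, tip (337,206) and pivot (389,205), and the lip is at (218,186). Geometry from these points gives the drawer about 0.176 open, which is consistent with the spec. The second meter cut-out was wrong because it took in the extractor, so I'll refine over the meter with the wrist camera.

```bash
cat >> h.py <<'E'
def down(u):
    y=np.array([u[0],u[1],0.]);y/=np.linalg.norm(y);z=np.array([0,0,-1.]);return np.stack([np.cross(y,z),y,z],1)
def rect(n,cam,z):
    out=[]
    for k in nets.cut_out(n,cam):
        cs,_=cv2.findContours(k["region"].astype(np.uint8),0,1)
        if not cs: continue
        c=max(cs,key=cv2.contourArea)[:,0]
        P=np.array([atz(cam,p,z)[:2] for p in c.astype(float)]).astype(np.float32)
        out.append((round(k["conf"],2),cv2.minAreaRect(P)))
    return out
E
python3 - <<'E'
from h import *
np.set_printoptions(precision=4,suppress=True)
C=[(310,160),(419,177.5),(411.5,256.5),(293.5,241)]
W=np.array([atz("top",p,.14)[:2] for p in C]); print(W.mean(0),W)
for a,b in((0,1),(3,2),(3,0),(2,1)): d=W[b]-W[a]; print(np.linalg.norm(d),np.degrees(np.arctan2(d[1],d[0])))
print(robot.read_state()["time_s"])
robot.reach([0.573,-0.01,0.29],down([0,1]))
s=robot.read_state();print(s["time_s"],s["ee_pos"],s["joint_positions"])
im=imaging.snapshot("wrist");cv2.imwrite("pics/w1.png",im)
print(rect("meter","wrist",.116)); 
for n,z in(("meter",.082),("drawer_lip",.098),("mouth",.095),("lever_tip",.208)):
    for r in nets.tip_of(n,"wrist")[:2]: print(n,r["conf"],r["pixel"],atz("wrist",r["pixel"],z))
imaging.snapshot("top");print(rect("meter","top",.116))
E
```

```text
[ 0.5421 -0.2169] [[ 0.6584 -0.1093]
 [ 0.6131 -0.3653]
 [ 0.429  -0.33  ]
 [ 0.4677 -0.0631]]
0.2599738260510932 -100.02749231729082
0.26969609761495905 -98.24667189204558
0.1961376076018205 -13.608531163066338
0.18739237927944055 -10.840451811447348
2.2
4.5417 [ 0.5729 -0.0093  0.29  ] [-9.0795 19.4999 12.7798 83.2795  0.0046 -9.1266]
[(0.73, ((0.5731644034385681, -0.004762344062328339), (0.05916353687644005, 0.1492142528295517), 88.11013793945312))]
meter 0.88 [263.7, 167.2] [ 0.5749 -0.0054  0.082 ]
drawer_lip 0.79 [364.7, 198.0] [0.6059 0.1053 0.098 ]
mouth 0.59 [180.2, 163.9] [ 0.5686 -0.0954  0.095 ]
lever_tip 0.8 [57.3, 141.9] [ 0.5304 -0.1517  0.208 ]
[]
```

View pics/w1.png

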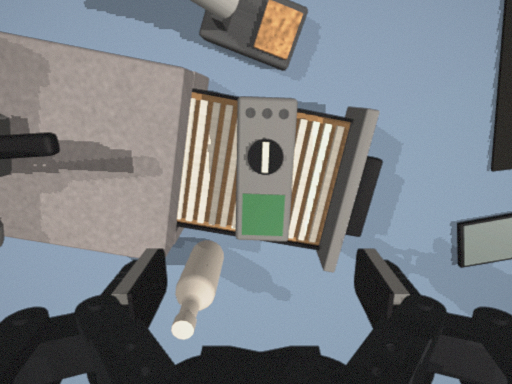

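The wrist view has the meter centred at about (265,168), measuring 59 x 149 mm, lying across the drawer with open filter on both sides. It puts the extractor's yaw (its x axis) at about -100.5°. Next I grasp the meter and place it.

```bash
python3 - <<'E'
from h import *
np.set_printoptions(precision=4,suppress=True)
a=np.radians(88.1);R=down([np.cos(a),np.sin(a)])
m=np.array([.573,-.005])
robot.reach([*m,.16],R)
if robot.move_straight([*m,.089],feed=.08,threshold=15): print("contact!",robot.read_state()["ee_pos"]); raise SystemExit
effector.set_gripper(0.0,60)
s=robot.read_state();print("grip",s["opening"],s["gripper_force"],s["ee_pos"],s["contact_force"])
if s["opening"]<.05: raise SystemExit
z0=s["ee_pos"][2]
robot.move_straight([*m,z0+.09],feed=.1)
s=robot.read_state();print(s["opening"],s["contact_force"])
b=np.radians(97);R2=down([np.cos(b),np.sin(b)]);mat=np.array([.466,.380])
robot.move_straight([*mat,z0+.09],feed=.2,ori=R2)
robot.move_straight([*mat,z0-.077+.012],feed=.12)
hit=robot.move_straight([*mat,z0-.077-.002],feed=.02,threshold=4)
s=robot.read_state();print("down",hit,s["ee_pos"],s["contact_force"],z0-.077,s["opening"])
imaging.snapshot("side");cv2.imwrite("pics/s2.png",imaging.snapshot("side"))
print(s["time_s"])
E
```

```text
grip 0.056771497827149284 64.01853919029236 [ 0.5733 -0.005   0.0897] [-2.0281  1.0204  7.8854]
0.05706802764124128 [-0.9726 -0.6823 -4.3515]
down True [0.4659 0.3799 0.0128] [-0.7662 -0.0431  6.7614] 0.012701611541380456 0.056935651727646946
12.1833
```

```bash
python3 - <<'E'
from h import *
np.set_printoptions(precision=4,suppress=True)
effector.set_gripper(0.085)
s=robot.read_state();p=s["ee_pos"]
robot.move_straight([p[0],p[1],.25],feed=.12)
for c in("top","wrist"):
    im=imaging.snapshot(c);cv2.imwrite(f"pics/{c}3.png",im)
    print(c,rect("meter",c,.039),[(n,r[0]["conf"],r[0]["pixel"],atz(c,r[0]["pixel"],z)) for n,z in (("drawer_lip",.098),("lever_pivot",.208),("lever_tip",.208),("mouth",.095)) if (r:=nets.tip_of(n,c))])
t=cv2.imread("pics/top3.png")[110:310,60:460]; w=cv2.imread("pics/wrist3.png")
cv2.imwrite("pics/v3.png",np.vstack([cv2.resize(t,(600,300)),cv2.resize(w,(400,300)).repeat(1,0) if 0 else cv2.copyMakeBorder(cv2.resize(w,(400,300)),0,0,0,200,0)]))
print(robot.read_state()["time_s"])
E
```

```text
top [(0.8, ((0.46624523401260376, 0.37240636348724365), (0.1509261429309845, 0.06653054058551788), 5.460971355438232)), (0.61, ((0.5689226984977722, -0.27288931608200073), (0.14668293297290802, 0.03678261116147041), 89.3105697631836))] [('drawer_lip', 0.78, [218.7, 183.6], array([0.6132, 0.1088, 0.098 ])), ('lever_pivot', 0.72, [388.0, 202.1], array([ 0.5427, -0.2607,  0.208 ])), ('lever_tip', 0.96, [341.0, 207.2], array([ 0.5328, -0.1586,  0.208 ])), ('mouth', 0.65, [301.6, 202.4], array([ 0.5648, -0.0923,  0.095 ]))]
wrist [(0.83, ((0.466262549161911, 0.38030293583869934), (0.14728638529777527, 0.05738376826047897), 6.874835014343262))] [('drawer_lip', 0.63, [259.4, 162.7], array([0.4511, 0.3769, 0.098 ])), ('mouth', 0.45, [263.4, 159.5], array([0.4482, 0.3804, 0.095 ]))]
15.4167
```

View pics/v3.png

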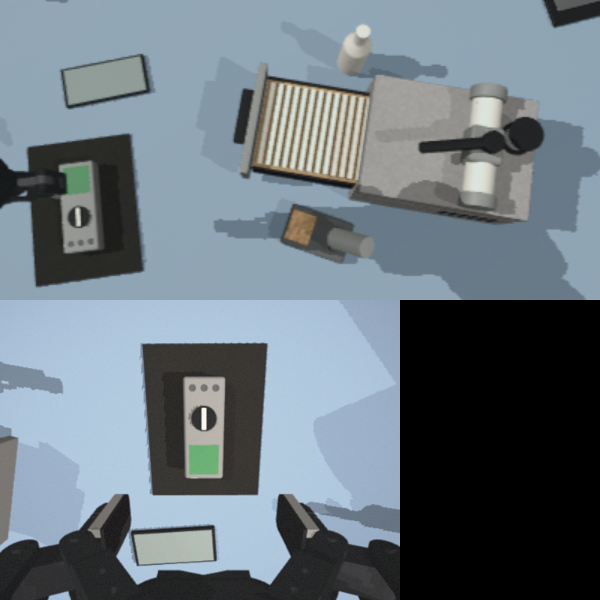

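The meter lies face up and aligned on the mat, centred at (0.466, 0.380), and the gripper is off it. Next I push the drawer home.

```bash
cat >> h.py <<'E'
f=np.array([np.cos(np.radians(79.4)),np.sin(np.radians(79.4))]); piv=np.array([.539,-.262])
E
python3 - <<'E'
from h import *
np.set_printoptions(precision=4,suppress=True)
effector.set_gripper(0.0,60)
home=piv+.204*f; print(home)
cand=[down([-f[1],f[0]]),down([f[1],-f[0]])]
st=home+f*.24
q0=robot.read_state()["joint_positions"]
R=min((c for c in cand if kin.solve_ik([*st,.2],c) is not None),key=lambda c:np.abs(np.array(kin.solve_ik([*st,.2],c))-q0).max())
robot.reach([*st,.2],R)
robot.move_straight([*st,.086],feed=.15,threshold=15)
print(robot.move_straight([*(home+f*.035),.086],feed=.1,threshold=40),robot.read_state()["contact_force"])
for k in range(1,16):
    h=robot.move_straight([*(home+f*(.035-.003*k)),.086],feed=.03)
    s=robot.read_state();p=s["ee_pos"];print(round(float((p[:2]-home)@f),4),round(float(s["contact_force"][:2]@f),1))
    if s["contact_force"][:2]@f>25: break
s=robot.read_state();p=s["ee_pos"]
robot.move_straight([*(p[:2]+f*.04),.086],feed=.1)
robot.move_straight([*(p[:2]+f*.06),.3],feed=.15)
im=imaging.snapshot("top");cv2.imwrite("pics/t4.png",im)
for c in("top","side"):
    if c=="side":cv2.imwrite("pics/s4.png",imaging.snapshot("side"))
    for n,z in (("drawer_lip",.098),("lever_pivot",.208),("lever_tip",.208)):
        for r in nets.tip_of(n,c)[:1]: print(c,n,r["conf"],r["pixel"],atz(c,r["pixel"],z))
v=[cv2.resize(cv2.imread("pics/t4.png")[110:310,200:460],(520,400)),cv2.resize(cv2.imread("pics/s4.png")[140:340,190:330],(280,400))]
cv2.imwrite("pics/v4.png",np.hstack(v));print(robot.read_state()["time_s"])
E
```

```text
[ 0.5765 -0.0615]
False [-0.3632  0.2869  0.6369]
0.0319 0.3
0.0287 0.5
0.0258 0.1
0.023 0.8
0.0197 -0.4
0.0168 -0.1
0.014 2.8
0.0138 22.4
0.0137 43.7
top lever_pivot 0.68 [390.0, 202.7] [ 0.5414 -0.2649  0.208 ]
side drawer_lip 0.7 [286.4, 223.4] [ 0.5754 -0.0564  0.098 ]
side lever_pivot 0.55 [338.3, 256.9] [ 0.544  -0.2583  0.208 ]
side lever_tip 0.74 [298.9, 229.1] [ 0.5241 -0.1526  0.208 ]
25.4583
```

View pics/v4.png

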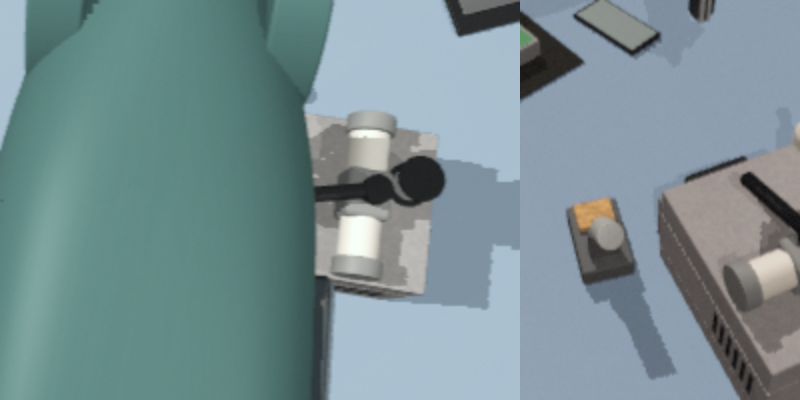

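The side view shows the lip right at the housing front. The push met a hard stop at 44 N, at the expected home position. I'll check that it is flush and refine the lever with the wrist camera over the extractor.

```bash
python3 - <<'E'
from h import *
np.set_printoptions(precision=4,suppress=True)
a=np.radians(95+90-0); u=np.array([-1,-.08])
q0=robot.read_state()["joint_positions"]
T=[.54,-.13,.36]
R=min((c for c in (down(u),down(-u)) if kin.solve_ik(T,c) is not None),key=lambda c:np.abs(np.array(kin.solve_ik(T,c))-q0).max())
robot.reach(T,R)
print(robot.read_state()["joint_positions"])
im=imaging.snapshot("wrist");cv2.imwrite("pics/w5.png",im)
for n,z in (("drawer_lip",.098),("mouth",.095),("lever_pivot",.208),("lever_tip",.208)):
    for r in nets.tip_of(n,"wrist")[:2]: print(n,r["conf"],r["pixel"],atz("wrist",r["pixel"],z))
E
```

```text
[-21.9453  18.4058  21.9263  93.5173   0.0153  63.5633]
drawer_lip 0.84 [290.2, 104.9] [ 0.5721 -0.0614  0.098 ]
drawer_lip 0.18 [380.9, 128.2] [ 0.6874 -0.0802  0.098 ]
mouth 0.84 [283.5, 128.8] [ 0.5671 -0.0907  0.095 ]
lever_tip 0.62 [252.0, 198.8] [ 0.5347 -0.1499  0.208 ]
```

View pics/w5.png

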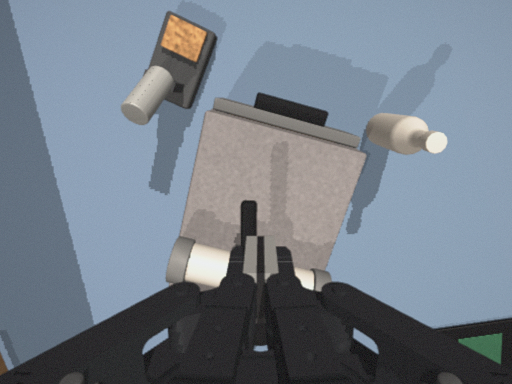

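The drawer is flush: the panel sits right against the housing at about (285,130), and the lip-to-mouth distance is about 30 mm (34 mm when home). The lever tip is at (249,202). Next I grip the lever and swing it to 45°.

```bash
python3 - <<'E'
from h import *
np.set_printoptions(precision=4,suppress=True)
piv=np.array([.540,-.262]);r=.088;Z=.192
d=lambda t:np.array([np.cos(np.radians(t)),np.sin(np.radians(t))])
y0=np.array(robot.read_state()["orientation"])[:2,1]
sg=1 if y0@d(93.1+90)>0 else -1
O=lambda t:down(sg*d(t+90))
P=lambda t,z=Z:[*(piv+r*d(t)),z]
effector.set_gripper(.036,20)
robot.reach(P(93.1,.28),O(93.1))
if robot.move_straight(P(93.1),feed=.08,threshold=10): print("contact",robot.read_state()["ee_pos"]); raise SystemExit
effector.set_gripper(0.0,20)
s=robot.read_state();print(s["opening"],s["gripper_force"],s["contact_force"])
if s["opening"]<.01: raise SystemExit
for t in np.linspace(93.1,124.4,6)[1:]:
    robot.move_straight(P(t),feed=.06,ori=O(t)); print(robot.read_state()["contact_force"])
effector.set_gripper(.032)
robot.move_straight(P(124.4,.30),feed=.12)
robot.reach([.50,.12,.35],O(124.4))
for c in("top","side"):
    im=imaging.snapshot(c);cv2.imwrite(f"pics/{c}6.png",im)
    for n,z in (("drawer_lip",.098),("mouth",.095),("lever_pivot",.208),("lever_tip",.208)):
        for k in nets.tip_of(n,c)[:1]: print(c,n,k["conf"],k["pixel"],atz(c,k["pixel"],z))
v=[cv2.resize(cv2.imread("pics/top6.png")[100:320,250:450],(400,440),interpolation=3),cv2.resize(cv2.imread("pics/side6.png")[140:360,240:440],(400,440),interpolation=3)]
cv2.imwrite("pics/v6.png",np.hstack(v));print(robot.read_state()["time_s"])
E
```

```text
0.015464675405740208 22.040989100933075 [-2.8591 -0.1384  4.6714]
[-4.5408  2.958   6.4728]
[-4.4345  4.8282  7.4278]
[-4.4111  5.5758  7.7011]
[-5.5187  6.0213  8.1459]
[-4.7916  6.2517  7.2876]
top drawer_lip 0.88 [290.7, 197.7] [ 0.5762 -0.0658  0.098 ]
top mouth 0.92 [300.4, 201.9] [ 0.5661 -0.0894  0.095 ]
top lever_pivot 0.75 [390.4, 203.7] [ 0.5392 -0.2656  0.208 ]
top lever_tip 0.72 [349.7, 232.5] [ 0.4784 -0.1738  0.208 ]
side drawer_lip 0.47 [285.9, 222.2] [ 0.5769 -0.0524  0.098 ]
side mouth 0.64 [292.8, 236.5] [ 0.5632 -0.0982  0.095 ]
side lever_pivot 0.89 [338.6, 255.9] [ 0.5463 -0.2568  0.208 ]
side lever_tip 0.74 [289.6, 246.6] [ 0.4762 -0.1783  0.208 ]
33.425
```

View pics/v6.png

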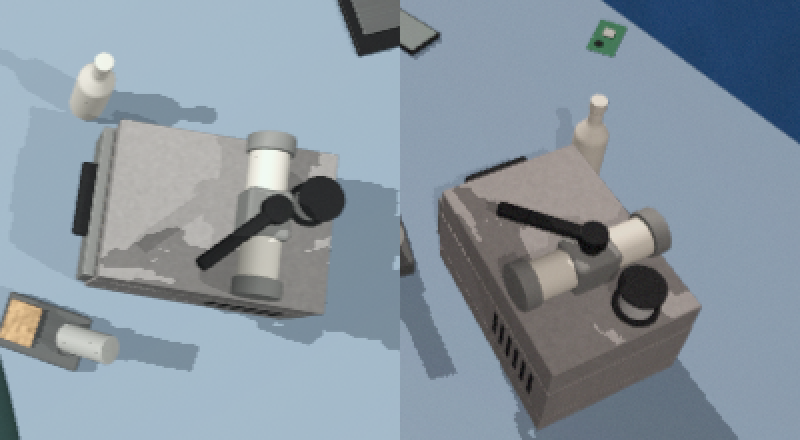

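```bash
python3 - <<'E'
from h import *
def ang(a,b): d=b-a; return np.degrees(np.arctan2(d[1],d[0]))
for c,box in(("top",(346,382,208,236)),("side",(290,330,238,258))):
    g=cv2.imread(f"pics/{c}6.png").max(2); x0,x1,y0,y1=box
    m=np.zeros_like(g); m[y0:y1,x0:x1]=(g[y0:y1,x0:x1]<70)
    n,l,st,_=cv2.connectedComponentsWithStats(m); k=1+st[1:,4].argmax(); p=np.argwhere(l==k)[:,::-1].astype(float)
    for z in(.208,.215):
        W=np.array([atz(c,q,z)[:2] for q in p]).astype(np.float32)
        v=cv2.fitLine(W,2,0,.01,.01).ravel(); t=np.degrees(np.arctan2(v[1],v[0]))%180
        print(c,z,len(p),"lever",t,"dist of pivot",np.cross(v[:2],np.array([.54,-.262])-v[2:]))
A=[atz("top",(250+x/2,100+y/2),.196)[:2] for x,y in((271,134),(258,278))]; print("pipe",ang(*A))
E
```

```text
top 0.208 286 lever 124.18236 dist of pivot 0.0008053241967276893
top 0.215 286 lever 124.18237 dist of pivot 0.000312941371021426
side 0.208 310 lever 124.66022 dist of pivot -0.0019387466337323564
side 0.215 310 lever 124.66023 dist of pivot 0.003292033381720693
pipe 170.36503206732135<stdin>:10: DeprecationWarning: Arrays of 2-dimensional vectors are deprecated. Use arrays of 3-dimensional vectors instead. (deprecated in NumPy 2.0)
```

```bash
python3 -c "
from h import *
print(sign_off(), robot.read_state()['time_s'])"
```

```text
the job is handed in; nothing more can be done
the job is handed in; nothing more can be done
```

The job is handed in: the meter is face up on the mat and released, the drawer was then pushed to its hard stop and looks flush (I couldn't confirm the catch click directly), and last the lever was turned to about 45°, at about 33 s of the allowed 69; the bottle, iron stand, phone and spool were not touched.

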